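# Lock the stop adjuster without losing its setting

## Task

The barrel of the stop adjuster is set; now lock it. Put the holding key fully down over the barrel's square head with its arm between the two fork pins, so that the barrel cannot turn, then turn the knurled lock ring clockwise (seen from above) until it is firmly snug, without overtightening it. Leave the key on, let go of everything, and do not push the other things about.

Things in the scene. Friction and masses are not known exactly. Their poses are not given: they have to be found in the camera images.
- stop_adjuster: fixed adjuster: grey base plate 100 x 175 x 12 mm with a round housing 84 mm wide below, 70 mm wide above, top at z = 36 mm. Origin on the bench surface under the barrel's axis, z up; the stop fork lies along its -y axis. Upward from it: spring washer (36 to 39.6 mm), lock ring (40 to 56 mm), barrel thread 40 mm wide, round shoulder 50 mm wide (60 to 66 mm), square head (66 to 84 mm)
- stop_fork (a point): the fork that holds the key's arm: two steel pins 10 mm thick, 16 mm apart clear (26 mm between centres, along the adjuster's x), tapered tops at z = 88 mm, standing on a block 44 mm (adjuster x) by 22 mm with its top at z = 66 mm, on which the arm rests. This point lies between the pins, 100 mm from the barrel's axis along the adjuster's -y, at z = 73 mm
- barrel: the steel barrel, free to turn in the housing against only 0.05 N m; it stands at its setting at the start (its x axis along the adjuster's x) and must stay there. Tightening the ring drags it along unless the key holds it. Origin on the barrel's axis at the bench surface; axes along the square's sides
- head_top (a point): centre of the top of the barrel's square head: 28 mm square, 18 mm high above the shoulder, its uppermost 4 mm chamfered to 22 mm square; z = 84 mm
- ring_center (a point): centre of the knurled dark steel lock ring: 60 mm across, z = 40 to 56 mm; it turns about the vertical at that height. Clockwise it runs freely (0.1 N m or so) for an unknown 0.5 to 1.3 rad, then meets the washer: the torque passes about 0.45 N m and climbs by up to 4 N m per rad. Snug is a peak of 0.7 to 1.4 N m (1 is good); over 1.6 N m is overtightened. It stays tight when let go
- spring_washer: brass spring washer 52 mm wide, 3.6 mm thick under the ring; origin at the centre of its underside, z = 36.0 mm in the adjuster's frame while unloaded; it sinks by 3 mm per rad of ring turn beyond the seat (too little to measure: feel the torque instead). Tight is 0.15 mm or more down, overtightened is beyond 0.9 mm
- holding_key: loose steel key, 0.2 kg, 14 mm thick, lying flat: an eight-sided head 51 mm wide over its flats with a square through hole, and a straight bar arm 12 mm wide and 14 mm high along its -y axis, ending 117 mm from the hole's centre. Origin at the centre of the hole on the underside, z up. On the barrel it rests on the shoulder with its underside at z = 66 mm, its axes along the adjuster's
- key_hole (a point): centre of the key's square hole (30 mm square, sides along the key's axes) at its underside
- key_arm (a point): good point to grip the key by its arm: on the arm's middle line, 42 mm from the hole's centre, 7 mm above its underside; grip across the arm (key x)
- pliers: bystander: pliers with red grips, 189 x 61 x 12 mm, lying flat
- small_box: bystander: small carton 65 x 101 x 42 mm
- marker: bystander: marker pen, 132 mm long, 18 mm thick, lying flat
- tape_roll: bystander: flat dark tape roll, 80 mm across, 19 mm high
Not all that is in view belongs to the job. There is more than one size of the stop_adjuster; the one meant has the size given above.

How it is judged (in metres and radians):
On the way, in this order (a step that is already met when the one before it is completed fails the run):
1. the key is fully down on the barrel's square head with its arm in the fork, the ring still loose (horizontal distance between key_hole and head_top below 0.004 m and z of holding_key in the frame of stop_adjuster below 0.069 m and angle between the y axis of holding_key and the y axis of stop_adjuster, either way round below 0.1 rad and y of key_arm in the frame of stop_adjuster below -0.03 m and z of spring_washer in the frame of stop_adjuster above 0.03595 m), for 0.2 s.
2. the ring is tight on the spring washer with the key still on (z of spring_washer in the frame of stop_adjuster below 0.03585 m and z of holding_key in the frame of stop_adjuster below 0.069 m), for 0.2 s.
At the end, for the whole second after the job is handed in: the ring stays tight (spring washer pressed down 0.15 mm or more, never 0.9 mm), the barrel is within 0.2 rad of its setting, and the key rests on the barrel, centred within 4 mm, within 3 mm of fully down and its arm in the fork (all of step 2 and angle between the x axis of barrel and the x axis of stop_adjuster, either way round below 0.2 rad and horizontal distance between key_hole and head_top below 0.004 m and angle between the y axis of holding_key and the y axis of stop_adjuster, either way round below 0.1 rad and linear speed of holding_key below 0.02 m/s); the robot touches nothing.
It fails at once if the lock ring is overtightened (spring washer pressed down more than 0.9 mm) (z of spring_washer in the frame of stop_adjuster below 0.0351 m).
It fails at once if the barrel is turned more than 0.2 rad from its setting (angle between the x axis of barrel and the x axis of stop_adjuster, either way round above 0.2 rad).
It fails at once if a bystander (pliers, carton, marker, tape roll) is moved more than 30 mm (distance of any of pliers, small_box, marker, tape_roll from where it was at the start of the episode above 0.03 m).
It also fails if it takes over 72 s, if anything falls off the work surface, if the arm or the gripper's body presses on something with over 40 N, if the wrist force passes 120 N, or if a joint passes its speed limit or range.

## Robot

A 6-joint arm with a two-finger parallel gripper is mounted at the origin on a cart in front of the work surface, level with it; the furniture and walls round the work are solid. World frame = base frame: x ahead of the robot, y to its left, z up, the work surface at z = 0. Lengths are in mm, angles in rad, forces in N, time in s.
With the tool pointing down it reaches from about 250 to 725 mm from the base axis. Payload 4 kg.
Tool frame: the origin (TCP) lies between the finger pads; the fingertips stand ahead of it and the grasp point (between the pads) lies 5 mm behind it (ctrl.tip_extent is the z of the fingertips in the tool frame, in mm); z points along the fingers, y is the line along which they close (so a half turn about z gives the same grasp; the last joint's range is limited). The gripper opens to 85 mm and grips with 20 to 120 N. Pads are 22 mm wide; open, the fingers measure 114 mm over their backs; the gripper's body (76 mm by 85 mm) begins 54 mm behind the grasp point. The pads swing forward as they close: fully open they stand 13 mm farther back than shut.
Start: joints at [1.25, 0.241, 0.005, 1.335, 0, 1.571], TCP at [157.661, 474.492, 245.306] pointing down, gripper open.
Joint ranges: [-2.72, 2.72], [-1.05, 1.87], [-1.09, 1.28], [-1.99, 2.15], [-1.42, 1.44], [-3.14, 3.14]. Speed limits (rad/s): [2.79, 2.79, 3.14, 3.14, 3.14, 3.14].

## Interface

Orientations are given as a unit quaternion [w, x, y, z].
In Python, from bench import ctrl, imaging, sensors gives the robot as it stands. Calls block until the motion is done:
- ctrl.move_ptp(position, orientation): joint-space move of the TCP to a pose.
- ctrl.movel(position, attitude=None, vel=150, stop_force=None): straight line of the TCP; attitude=None keeps the orientation; vel is the mean speed in mm/s. With stop_force (N) it stops when the force on the tool has changed by that much, and returns True; else False.
- ctrl.goto_joints(angles): joint-space move.
- ctrl.set_gripper(opening, newtons=None): opening from 0.0 (shut) to 1.0 (fully open); newtons is the grip in N (None keeps the last); returns when the fingers have stopped.
- ctrl.dwell(seconds).
- ctrl.inverse_kinematics(position, orientation): joint angles nearest the present ones, or None.
- imaging.get_image(name): name is "side" or "top" or "wrist"; returns (picture, depth): 420x560x3 uint8, red, green, blue; 420x560 float32, mm along the optical axis (not along the pixel's ray), 0 where there is no reading.
- imaging.get_calibration(name): a dict with "K" (3x3 intrinsics, pixels), "origin" and "orientation" of the camera in the world. Camera axes: x right, y down, z forward; pixel columns grow to the right and rows downward; lengths in mm; the calibration is good to about 2 mm. A picture is of the moment at which its call begins: read the wrist's pose just before it. get_calibration takes no time and is no camera call; for the wrist camera it gives the pose at the moment of the call.
A pose or a line that the arm cannot do raises ctrl.MotionError and nothing moves.
- ctrl.hand_in(): hands the job in; it is judged then, once.
Readings, each from a call of its own:
- sensors.get_time_s(): time.
- sensors.get_joints(): joint angles.
- sensors.get_joint_velocities(): joint speeds.
- sensors.get_joint_efforts(): joint torques, N m.
- sensors.get_tool_pos(): TCP position.
- sensors.get_ee_rot(): TCP orientation.
- sensors.get_ft_force(): force on the tool from outside, world axes, zero at the start.
- sensors.get_moment(): the same for the moment, N m.
- sensors.get_finger_gap(): opening from 0.0 (shut) to 1.0 (fully open).
- sensors.get_gripper_force(): force on a finger pad.
Only numpy, scipy, OpenCV 4.12 (cv2) and the standard library are available. Lean on these libraries where they do the work, as an engineer would, in place of code of your own. Each camera call takes 0.05 s, during which the arm holds its last target. There are 200 camera calls.

## Working session

There is one attempt and no reset: what is moved stays moved. The work goes in short steps, each a Python script; the robot and the scene stay as the last script left them, time stands still between calls to the robot, and variables do not carry over. Pictures are saved under pics/ and viewed, at most 10 in all, crops included, and the job is handed in when it is done.

```bash
ls; mkdir -p pics; python3 - <<'E'
from bench import ctrl, imaging, sensors
import cv2,numpy as np
for n in ("top","side"):
    p,d=imaging.get_image(n); c=imaging.get_calibration(n)
    cv2.imwrite(f"pics/{n}0.png",p[:,:,::-1]); np.savez(f"pics/{n}0.npz",p=p,d=d)
    print(n,c)
print(ctrl.tip_extent, sensors.get_time_s(), sensors.get_ee_rot())
E
```

```text
pics
top {'K': array([[543.87477176,   0.        , 270.5225256 ],
       [  0.        , 543.87477176, 207.36296714],
       [  0.        ,   0.        ,   1.        ]]), 'origin': array([ 423.17981969,  -52.17033918, 1507.26573617]), 'orientation': array([ 0.03064777, -0.70116763,  0.71182446, -0.02702989])}
side {'K': array([[390.46162109,   0.        , 284.14334551],
       [  0.        , 390.46162109, 205.04938496],
       [  0.        ,   0.        ,   1.        ]]), 'origin': array([538.875099  , 818.47829629, 650.23297229]), 'orientation': array([-0.0016194 ,  0.0201743 ,  0.87729697, -0.47952102])}
14.0 0.1 [-1.61872072e-04  1.59719337e-01  9.87161980e-01 -9.65255919e-04]
```

View pics/top0.png

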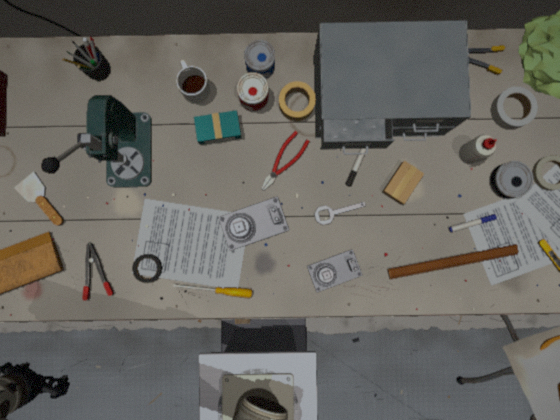

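View pics/side0.png

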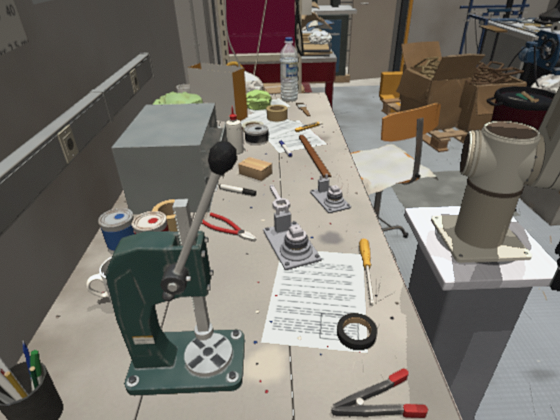

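Top view: the candidates for the adjuster are A at about (238,227), ~65 px long, and B at about (322,270), ~50 px long. The key is at (325,214) with its arm toward (365,206). At 0.36 px/mm, 175 mm is about 63 px, so A is the one. Next I localise roughly and look closer with the wrist camera.

```bash
cat > h.py <<'E'
from bench import ctrl, imaging, sensors
import cv2, numpy as np
from scipy.spatial.transform import Rotation as R
def rot(q): return R.from_quat(np.roll(q,-1))
def quat(r): return np.roll(r.as_quat(),1)
def ray(c,uv,z):
    """pixel -> world point on plane at height z"""
    d=rot(c["orientation"]).apply(np.linalg.solve(c["K"],[uv[0],uv[1],1.]))
    return c["origin"]+d*(z-c["origin"][2])/d[2]
def proj(c,p):
    q=rot(c["orientation"]).inv().apply(np.asarray(p,float)-c["origin"]); q=c["K"]@q; return q[:2]/q[2]
def down(phi):
    """tool down, closing line (tool y) at angle phi in the world xy plane"""
    y=np.array([np.cos(phi),np.sin(phi),0]); z=np.array([0,0,-1.])
    return quat(R.from_matrix(np.c_[np.cross(y,z),y,z]))
def snap(name,f):
    c=imaging.get_calibration(name); p,d=imaging.get_image(name)
    cv2.imwrite(f"pics/{f}.png",p[:,:,::-1]); np.savez(f"pics/{f}.npz",p=p,d=d,**c); return c,p,d
E
python3 - <<'E'
from h import *
c=imaging.get_calibration("top")
for n,uv,z in (("Ahead",(239,227),84),("Afork",(275,210),80),("Bhead",(322,270),70),("key",(324,214),14),("armend",(366,205),14)): print(n,ray(c,uv,z).round())
d=np.load("pics/top0.npz")["d"]
w=imaging.get_calibration("wrist"); t=rot(sensors.get_ee_rot())
print("cam in tool",t.inv().apply(w["origin"]-sensors.get_tool_pos()), (t.inv()*rot(w["orientation"])).as_matrix().round(3), w["K"][0,0])
p=sensors.get_joints(); print(p)
E
```

```text
Ahead [489.  38.  84.]
Afork [533. -57.  80.]
Bhead [ 374. -178.   70.]
key [ 525. -192.   14.]
armend [ 548. -308.   14.]
cam in tool [  76.5240503     0.50742864 -128.34605806] [[-0.    -0.954 -0.301]
 [ 1.    -0.    -0.   ]
 [ 0.    -0.301  0.954]] 302.76523846300273
[1.25000649e+00 2.41348159e-01 3.84711951e-03 1.33525272e+00
 1.12928373e-05 1.57081930e+00]
```

```bash
python3 - <<'E'
from h import *
for n,p in (("A1",[490,0,210]),("K1",[520,-220,190])):
    ctrl.move_ptp(p,down(np.pi/2)); ctrl.dwell(.3); c,_,_=snap("wrist",n)
    for t in ([489,38,84],[533,-57,80],[525,-192,14],[548,-308,14]): print(n,proj(c,t).round())
print(sensors.get_joints(),sensors.get_time_s())
a=cv2.imread("pics/A1.png");b=cv2.imread("pics/K1.png")
E
```

```text
A1 [321. 207.]
A1 [217. 251.]
A1 [108. 220.]
A1 [ 11. 239.]
K1 [606. 178.]
K1 [471. 228.]
K1 [304. 199.]
K1 [194. 219.]
[-3.98343729e-01  3.95420161e-01  7.75808541e-02  1.25258791e+00
  3.06002737e-05 -4.00138447e-01] 3.775
```

View pics/A1.png

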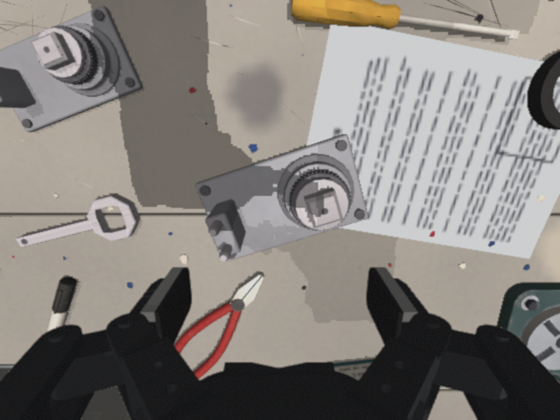

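View pics/K1.png

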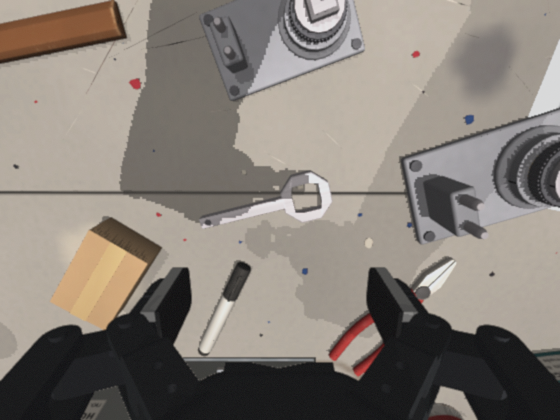

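A1 shows adjuster A: head top at about (322,205), fork pins near (232,215) and (225,250). B is at the top left. K1 shows the key: hole at about (310,196), arm end at about (205,220). Next are close views of each with the same tool-relative geometry, so the camera's calibration bias cancels.

```bash
python3 - <<'E'
from h import *
L=lambda n:{k:v for k,v in np.load(f"pics/{n}.npz").items()}
A=L("A1");K=L("K1")
cor=[ray(A,u,12)[:2] for u in ((197,183),(347,136),(368,213),(225,262))]
print("plate sides",[round(np.linalg.norm(cor[i]-cor[i-1])) for i in range(4)])
hd=ray(A,(323,204),84); pl=np.mean(cor,0); print("head",hd,"plate centre",pl)
e1=(cor[0]-cor[1]); e2=cor[3]-cor[2]; am=np.arctan2(*(e1+e2)[::-1]); print("adj -y dir",am)
h=ray(K,(310,196),7); e=ray(K,(204,221),7); kd=np.arctan2(*(e-h)[1::-1]); print("key",h,e,np.linalg.norm(e-h),"dir",kd)
def view(n,p,d,ztop):
    u=np.array([np.cos(d),np.sin(d)]); t=p[:2]+36*u
    ctrl.move_ptp([*t,ztop+75],down(d+np.pi/2)); ctrl.dwell(.3); print(n,sensors.get_tool_pos(),sensors.get_joints().round(2)[[0,5]] if hasattr(sensors.get_joints(),'round') else sensors.get_joints()); snap("wrist",n)
view("K2",h,kd,14); 
view("A2",hd,am,84)
print(sensors.get_time_s())
cv2.imwrite("pics/KA2.png",np.hstack([cv2.imread("pics/%s.png"%n)[:,80:480] for n in("K2","A2")]))
E
```

```text
plate sides [99, 169, 90, 176]
head [486.10508922  39.5082744   84.        ] plate centre [502.78212042   5.55872757]
adj -y dir -1.2411587193147886
key [ 524.00953991 -185.18511029    7.        ] [ 552.30340906 -299.74184386    7.        ] 117.99910269669209 dir -1.3286567061786547
K2 [ 532.81919007 -220.22241937   89.33957353] [-0.39  0.94]
A2 [497.78660888   4.44602086 158.48743173] [0.01 1.25]
6.6417
```

View pics/KA2.png

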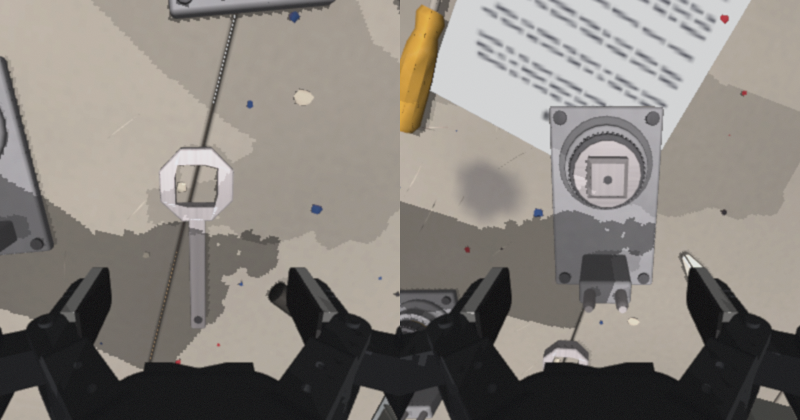

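The close crop confirms plate A, about 175x97 mm, with the key hole at panel (196,184), head at (607,180) and pins at (590,300)/(622,300). I'll magnify to read the edges.

```bash
python3 - <<'E'
import cv2,numpy as np
K=cv2.imread("pics/K2.png");A=cv2.imread("pics/A2.png")
f=lambda im,x,y,w,h:cv2.resize(im[y:y+h,x:x+w],None,fx=5,fy=5,interpolation=cv2.INTER_CUBIC)
top=np.hstack([f(K,236,140,80,70),f(A,247,140,80,70)])
bot=np.hstack([f(K,236,285,80,50),f(A,247,270,80,50)])
m=np.vstack([top,bot])
for x in range(0,800,50): cv2.line(m,(x,0),(x,5),(0,0,255),1)
for y in range(0,600,50): cv2.line(m,(0,y),(5,y),(0,0,255),1);cv2.line(m,(400,y),(405,y),(0,0,255),1)
cv2.imwrite("pics/mag.png",m)
E
```

```text
(no output)
```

View pics/mag.png

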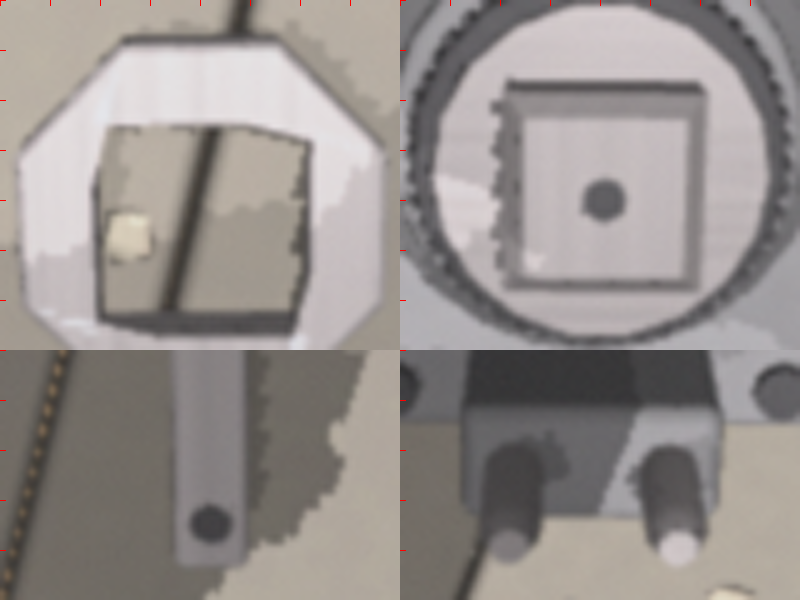

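Magnified crop: the key hole centre is at K2 px (276.5,185.9) and the arm end hole at (278.2,319.8). The head dimple is at A2 px (287.9,180.0) and the pin tops are at (269,309.2) and (302.8,309.2).

```bash
python3 - <<'E'
from h import *
L=lambda n:{k:v for k,v in np.load(f"pics/{n}.npz").items()}
K=L("K2");A=L("A2")
n=np.linalg.norm; ang=lambda v:np.arctan2(v[1],v[0])
h=ray(K,(276.5,185.9),14);e=ray(K,(278.2,319.8),14);end=ray(K,(278.1,328),14)
print("key",h,ang(e-h),n(end-h),"octagon w",n(ray(K,(240,185),14)-ray(K,(312.6,185),14)))
hd=ray(A,(287.9,180),84);p1=ray(A,(269,309.2),88);p2=ray(A,(302.8,309.2),88);m=(p1+p2)/2
print("head",hd,"fork",m,"dist",n((m-hd)[:2]),"pins",n(p1-p2),"dir",ang(m-hd),ang(p2-p1)-np.pi/2, "head w",n(ray(A,(271.4,180),84)-ray(A,(304.6,180),84)))
# plate edges in A2: long edges px left/right (panel->image -320)
for u in ((230,107),(343,107),(235,283),(335,285)): print(ray(A,u,12).round(1))
print("hole depth",K["d"][180:190,272:280].mean(),"head depth",A["d"][176:184,284:292].mean())
for c,p in ((K,[*h[:2],0]),(A,hd)):
    print("expected depth",rot(c["orientation"]).inv().apply(np.array(p)-c["origin"])[2])
E
```

```text
key [ 524.42060515 -189.40990229   14.        ] -1.318532791184182 116.3406912357832 octagon w 49.7845593852101
head [492.70825042  40.93597864  84.        ] fork [524.042697   -53.58021835  88.        ] dist 99.57489159635351 pins 25.889993691039138 dir -1.2506744939763224 -1.2429216582071199 head w 22.56073779856908
[431.5  71.9  12. ]
[523.2 103.   12. ]
[483.5 -90.9  12. ]
[581.6 -60.   12. ]
hole depth 248.6062 head depth 205.54483
expected depth 221.1564736008643
expected depth 205.7459386515216
```

```bash
python3 - <<'E'
from h import *
h=np.array([524.42,-189.41]); d=-1.3185; u=np.array([np.cos(d),np.sin(d)])
g=h+42*u; q=down(d+np.pi/2)
ctrl.set_gripper(.5,60)
ctrl.move_ptp([*g,110],q)
ctrl.movel([*g,40],vel=120)
print(ctrl.movel([*g,15.5],vel=40,stop_force=8), sensors.get_tool_pos(), sensors.get_ft_force())
ctrl.set_gripper(0,60); print(sensors.get_finger_gap(),sensors.get_gripper_force(),sensors.get_ft_force())
ctrl.movel([*g,150],vel=120); ctrl.dwell(.3)
print(sensors.get_finger_gap(),sensors.get_tool_pos(),sensors.get_ft_force(),sensors.get_moment())
c,_,_=snap("wrist","K3"); t=rot(sensors.get_ee_rot()); o=sensors.get_tool_pos()
print("exp hole px", proj(c,t.apply([42,0,15.5-14])+o), proj(c,t.apply([-70,0,1.5])+o), sensors.get_time_s())
a=cv2.imread("pics/K3.png"); cv2.imwrite("pics/K3b.png",cv2.resize(a[90:330,160:400],None,fx=2.5,fy=2.5,interpolation=cv2.INTER_CUBIC))
E
```

```text
False [ 534.94320829 -230.10316874   15.43479975] [ 0.04501733 -0.5955313   1.06324216]
0.11952364537959351 61.48547172546387 [-0.6527469   0.14709039  2.56054798]
0.1208823309320704 [ 534.69978375 -230.01400638  149.49550399] [ 0.41777067 -0.00741576 -3.40279229] [ 0.02309553 -0.05032205  0.07373193]
exp hole px [277.28981868 200.04467964] [277.63454486 395.02975406] 11.5917
```

View pics/K3b.png

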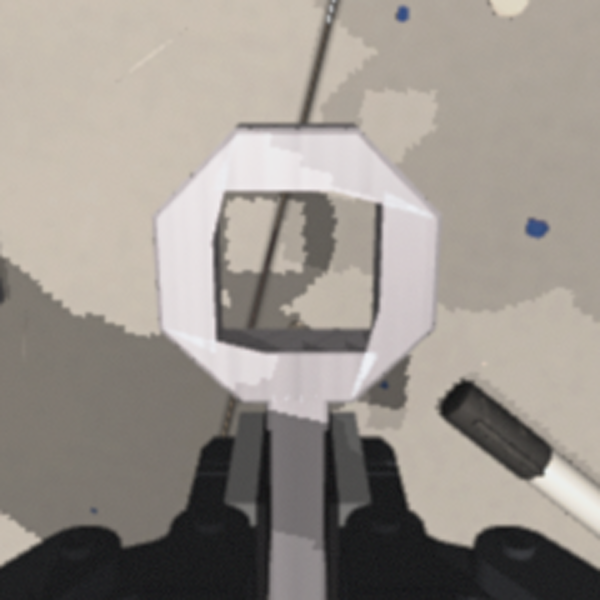

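Key is gripped with the hole at about px (278.8,198.4), against an expected (277.3,200.0), so the bias is under 1 mm. I'll hover over the head and check.

```bash
python3 - <<'E'
from h import *
hd=np.array([492.71,40.94]); d=-1.246; u=np.array([np.cos(d),np.sin(d)]); y=np.array([-u[1],u[0]])
P=hd+42.4*u-.6*y; q=down(d+np.pi/2); print(P)
ctrl.move_ptp([*P,150],q); ctrl.movel([*P,110.5],vel=80); ctrl.dwell(.2)
c,p,dd=snap("wrist","H1"); print(sensors.get_tool_pos(),sensors.get_time_s(),sensors.get_moment(),sensors.get_ft_force())
print("head px",proj(c,[*hd,84]))
a=cv2.imread("pics/H1.png"); cv2.imwrite("pics/H1b.png",cv2.resize(a[110:290,190:370],None,fx=3.3,fy=3.3,interpolation=cv2.INTER_CUBIC))
E
```

```text
[505.67187913   0.5653831 ]
[506.16725454   0.57258822 111.12718067] 13.4083 [-0.06321087 -0.01786619 -0.021794  ] [ 0.04417423 -0.69240187 -3.52324171]
head px [277.39651963 185.80123972]
```

View pics/H1b.png

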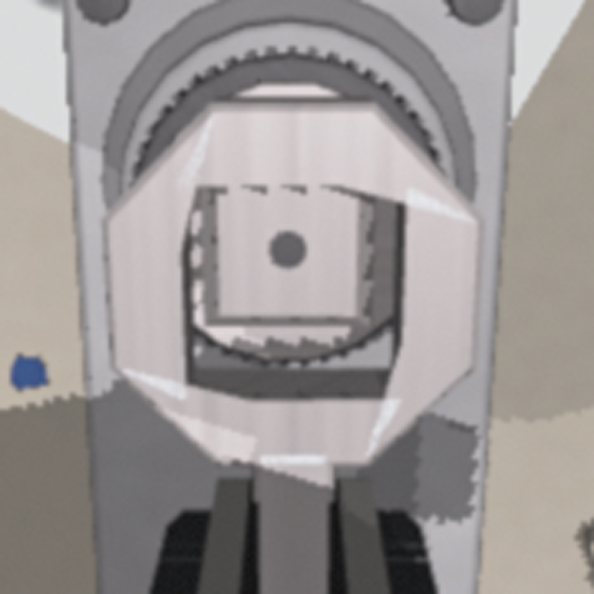

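Dimple at px (277.0,185.8), hole centre at about (278.8,198.7). I'll compute the residual, correct it and lower.

```bash
python3 - <<'E'
from h import *
A={k:v for k,v in np.load("pics/H1.npz").items()}
d=-1.246; u=np.array([np.cos(d),np.sin(d)]); y=np.array([-u[1],u[0]])
z=sensors.get_tool_pos()[2]-15.45+14
D=ray(A,(277.0,185.8),84)[:2]; H=ray(A,(278.8,198.7),z)[:2]; e=D-H
print("head-hole",e,"along -y",e@u,"along x",e@y)
P0=np.array([505.672,.565]); e=np.clip(e,-2,2)
P=P0+e
ctrl.movel([*P,105],vel=40)
s=ctrl.movel([*P,80.8],vel=22,stop_force=10)
ctrl.dwell(.2)
print(s,sensors.get_tool_pos(),sensors.get_ft_force(),sensors.get_moment(),sensors.get_time_s())
E
```

```text
head-hole [-0.88057689 -0.15511317] along -y -0.13400277761294022 along x -0.8840356396038442
True [5.04564492e+02 4.04541516e-01 8.19721186e+01] [-0.47957896  0.06527582  6.21820809] [-0.04708748  0.008253   -0.04084829] 14.8917
```

```bash
python3 - <<'E'
from h import *
d=-1.246; u=np.array([np.cos(d),np.sin(d)]); y=np.array([-u[1],u[0]])
ctrl.set_gripper(.3); print(sensors.get_ft_force())
p=sensors.get_tool_pos(); ctrl.movel([p[0],p[1],158],vel=120); ctrl.dwell(.2)
c,im,dep=snap("wrist","A3"); print(sensors.get_time_s())
def P(v,u_):
    q=np.linalg.solve(c["K"],[u_,v,1.])*dep[v,u_]; return rot(c["orientation"]).apply(q)+c["origin"]
hd=np.array([491.5,40.4])
for n,r,s in (("head x+",0,20),("head x-",0,-20),("head +y",-20,0),("arm35",35,0),("arm60",60,0),("arm85",85,0),("arm 112",112,0),("sq",0,0)):
    t=hd+r*u+s*y; px=proj(c,[*t,80]).round().astype(int); print(n,px,P(px[1],px[0]).round(1))
cv2.imwrite("pics/A3b.png",cv2.resize(im[120:360,170:390,::-1],None,fx=2.5,fy=2.5,interpolation=cv2.INTER_CUBIC))
E
```

```text
[0.70634607 0.20272673 0.21508478]
16.2333
head x+ [311 172] [510.2  46.6  79.4]
head x- [253 172] [472.6  34.   79.8]
head +y [282 142] [485.   59.3  79.7]
arm35 [282 221] [502.8   6.7  79.4]
arm60 [282 252] [510.5 -15.8  80.7]
arm85 [282 282] [518.8 -40.1  79.6]
arm 112 [282 312] [527.3 -65.1  80.4]
sq [282 172] [491.1  41.1  84.6]
```

View pics/A3b.png

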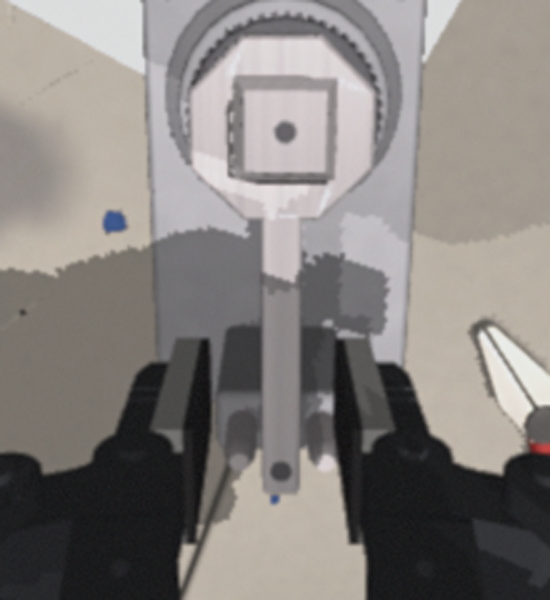

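Key is seated: its top reads z 79.4–80 all along, and the arm lies between the pins at crop (281,470). Now the ring.

```bash
python3 - <<'E'
from h import *
c=np.array([491.8,40.5]); d=-1.246; phi=d+np.pi-.66
ctrl.set_gripper(1.0)
q=down(phi)
ctrl.move_ptp([*c,158],q); print(sensors.get_joints())
ctrl.movel([*c,85],vel=120)
s=ctrl.movel([*c,50],vel=50,stop_force=6); print(s,sensors.get_tool_pos(),sensors.get_ft_force())
if not s:
    ctrl.set_gripper(0,90); ctrl.dwell(.2)
    print(sensors.get_finger_gap(),sensors.get_gripper_force(),sensors.get_ft_force(),sensors.get_moment(),sensors.get_tool_pos(),sensors.get_joints(),sensors.get_time_s())
E
```

```text
[ 8.21122089e-02  2.84705776e-01 -1.71387076e-01  1.11461075e+00
 -1.15218444e-04  4.18629394e-01]
False [491.98245148  40.50855268  50.07199627] [0.95278882 0.14243263 0.25190025]
0.6673915415400877 94.14042878779583 [-3.04509034  0.51990324  5.97861222] [0.02720994 0.41329705 0.06480647] [492.21614     40.60767206  51.17159038] [ 8.22577825e-02  4.04012679e-01 -3.16471472e-01  8.48887934e-01
  9.46567607e-05  4.17405482e-01] 19.8417
```

```bash
cat > turn.py <<'E'
from h import *
import sys
j=list(sensors.get_joints())
try: m0=float(open("m0").read())
except OSError: m0=sensors.get_moment()[2]; open("m0","w").write(str(m0))
q6=j[5]; end=2.0+.08+.25-.23; n=0; T=0
while q6<2.08 and sensors.get_time_s()<55:
    step=.06 if T<.3 else .02
    q6+=step; j[5]=q6; ctrl.goto_joints(j); ctrl.dwell(.05)
    T=np.mean([sensors.get_moment()[2] for _ in range(3)])-m0; n+=1
    if n%4==0 or T>.3: print(round(q6,3),round(sensors.get_joints()[5],3),round(T,3),np.round(sensors.get_ft_force(),1),round(sensors.get_time_s(),1))
    if abs(T)>.93: break
E
python3 - <<'E'
from h import *
p=sensors.get_tool_pos(); ctrl.movel([p[0],p[1],51.4],vel=20); ctrl.dwell(.2)
print(sensors.get_ft_force(),sensors.get_moment(),sensors.get_tool_pos())
E
python3 turn.py
```

```text
[ 0.1170822   0.49322204 -0.91394734] [ 0.01581104  0.01383543 -0.01540769] [492.15951792  40.6185309   51.36792   ]
0.658 0.656 0.02 [-0.5 -0.9 -1.3] 21.5
0.898 0.896 -0.008 [-0.8 -1.   0.3] 22.7
1.138 1.136 -0.009 [-1.  -2.4  0.6] 23.9
1.378 1.376 0.044 [-2.9 -3.2  1.3] 25.1
1.558 1.554 0.409 [-3.6 -3.6  2.5] 26.0
1.578 1.574 0.706 [-3.7 -3.5  2.5] 26.3
1.598 1.593 0.848 [-4.2 -3.2  1.5] 26.6
1.618 1.613 0.885 [-2.7 -4.   1. ] 26.9
1.638 1.633 0.909 [-3.4 -4.2  1.8] 27.2
1.658 1.653 1.01 [-2.8 -4.4  2.8] 27.5
```

```bash
python3 - <<'E'
from h import *
ctrl.set_gripper(1.0); ctrl.dwell(.2); print(sensors.get_ft_force(),sensors.get_moment())
p=sensors.get_tool_pos(); ctrl.movel([p[0],p[1],165],vel=100)
d=-1.246; u=np.array([np.cos(d),np.sin(d)])
ctrl.move_ptp([*(np.array([491.8,40.5])+36*u),165],down(d+np.pi/2)); ctrl.dwell(.3)
c,im,dep=snap("wrist","A4"); print(sensors.get_time_s())
cv2.imwrite("pics/A4b.png",cv2.resize(im[110:360,170:390,::-1],None,fx=2.4,fy=2.4,interpolation=cv2.INTER_CUBIC))
E
```

```text
[-0.56436701  0.21271593 -0.4811836 ] [-0.0283413   0.00585379 -0.01185955]
30.1917
```

View pics/A4b.png

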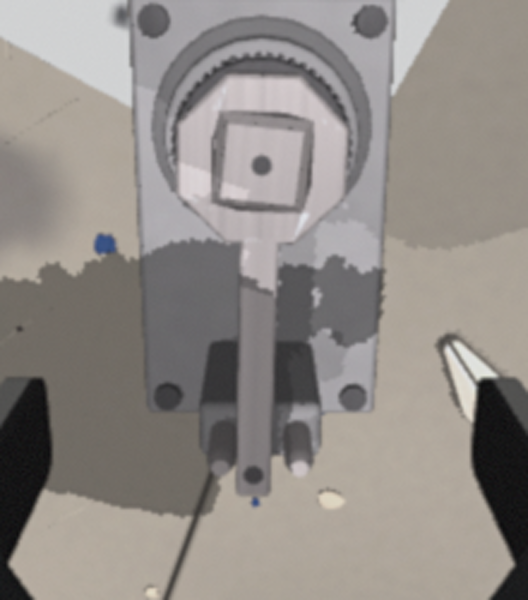

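The key is still on with its arm between the pins at (252,474). The head at (262,165) has taken up only the hole clearance, about 0.09 rad. The torque held at 1.0 N m and nothing is being touched, so I'm handing in.

```bash
python3 -c "
from h import *
print(ctrl.hand_in())"
```

```text
the job is handed in; nothing more can be done
None
```

I handed the job in at about 30 s; no verdict came back. The key is seated on the barrel with its arm between the pins, the ring was turned clockwise to about 1.0 N m, the barrel turned about 0.09 rad (limit 0.2), and the gripper is open and clear.

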